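Hold a round sensor head down in its sprung test cradle

TASK

Take the round, flask-shaped sensor head from the slotted rack, where it hangs by its flange: draw it out through the open front of its slot and leave the other two heads hanging. Set its round end down in the sprung ring of the test cradle, keep it upright, and press the ring fully down to its stop so that the contact pins are made. The spring lifts it again when released, so finish while still gripping the head and holding it down.

Things in the scene. Friction and masses are not known exactly. Their poses are not given: they have to be found in the camera images.
- round_head: round sensor head, bare aluminium, 106 mm tall, 220 g, like a small round flask. Ball 54 mm in diameter at the bottom (z 0 to 54), neck 26 mm (z 50 to 64), flange 44 mm (z 64 to 70), grooved round grip stub 28 mm with domed top (z 70 to 106). Origin: lowest point of the ball, z up its axis. It hangs upright in one of the rack's slots, flange on the plate, so its origin starts 86 mm above the bench
- head_grip (a point): point on the axis of the round head's grip stub, 91 mm above its origin: a TCP put here has the stub between the finger pads and fingertips about 2 mm above the flange, which the fingertips may bear on when pressing
- straight_head: bystander head in the rack, same flange and neck, straight cylindrical body of 48 mm diameter with a flat end, hexagonal stub; origin at the centre of its underside, z up
- tapered_head: bystander head in the rack, same flange and neck, body tapering downward from 48 to 20 mm diameter, thin steel stub of 20 mm diameter with a hexagon on it; origin at the centre of its underside, z up
- rack: fixed grey sheet-metal rack, 216 mm wide; origin on the bench below the middle hanging place, z up; may stand turned. Plate 4 mm thick, top at z 150; three slots 31 mm wide at y -72, 0, 72 run along its x, open to -x, where the teeth end at x -30. Heads hang at x about 0. Ball and flange are wider than the slot: a head lifts only 9 mm there and is clear of the plate once 60 mm toward -x
- cradle: fixed test cradle: grey base 104 x 104 mm, aluminium deck at z 30 mm, three guide pillars (tops at z 75, 41 mm off centre) carrying the black sprung ring. Origin at the centre of its underside on the bench, z up along the ring's axis
- ring_centre (a point): centre of the ring's upper rim, moving with the ring: 72 mm above the bench when free. The ring's bore is 60 mm at the rim; below it a 45 degree cone centres the ball, whose lowest point (the head's origin) then lies 25 mm below this point
- cradle_ring (a joint): travel of the sprung ring: 0 free (up), grows as it is pressed down, 0.018 m at its hard stop; takes about 6.5 N to start and 14 N at the stop (pins included)
- contact_pins (a joint): travel of the sprung contact pins in the middle of the cradle: 0 free, limit 0.008 m; the ball meets them when the ring is about 11 mm down

How it is judged (in metres and radians):
On the way:
1. the round head is drawn out through the front of its slot, in the fingers (x of round_head in the frame of rack below -0.055 m and contact force between the fingers and round_head above 1 N and height (world z) of round_head above 0.06 m), for 0.1 s.
At the end, for the whole second after the job is handed in: Through the last second the round head, still in the fingers, sits in the ring within 5 mm of centre, upright within 7 degrees and still, bearing on the cradle with over 6 N; ring down at least 14.5 of 18 mm, pins at least 3 mm; the other heads within 20 mm of where they hung (value of joint cradle_ring above 0.0145 m and value of joint contact_pins above 0.003 m and horizontal distance between round_head and cradle below 0.005 m and angle between round_head's own z axis and vertical below 0.12 rad and contact force between round_head and cradle above 6 N and contact force between the fingers and round_head above 3 N and linear speed of round_head below 0.02 m/s and distance of each of straight_head, tapered_head from where it was at the start of the episode below 0.02 m); the arm keeps its last pose, push and grip.
It fails at once if another head is knocked about or pulled from the rack (distance of any of straight_head, tapered_head from where it was at the start of the episode above 0.025 m).
It also fails if it takes over 42 s, if anything falls off the work surface, if the arm or the gripper's body presses on something with over 40 N, if the wrist force passes 120 N, or if a joint passes its speed limit or range.

ROBOT

A 6-joint arm with a two-finger parallel gripper is mounted at the origin on a cart in front of the work surface, level with it; the furniture and walls round the work are solid. World frame = base frame: x ahead of the robot, y to its left, z up, the work surface at z = 0. Lengths are in m, angles in degrees, forces in N, time in s.
With the tool pointing down it reaches from about 0.3 to 0.775 m from the base axis. Payload 14.6 kg.
Tool frame: the origin (TCP) lies between the finger pads, 19 mm behind the fingertips; this is the grasp point; z points along the fingers, y is the line along which they close (so a half turn about z gives the same grasp; the last joint's range is limited). The gripper opens to 85 mm and grips with 20 to 120 N. Pads are 22 mm wide; open, the fingers measure 114 mm over their backs; the gripper's body (76 mm by 85 mm) begins 54 mm behind the grasp point. The pads swing forward as they close: fully open they stand 13 mm farther back than shut.
Start: joints at [62.533, 17.183, 87.147, -0, 75.671, -3.816], TCP at [0.221, 0.504, 0.25] pointing down, gripper open.
Joint ranges: [-173.82, 173.82], [-45.26, 126.66], [13.44, 144.39], [-59.66, 239.66], [0, 175.72], [-146.38, 146.38]. Speed limits (degrees/s): [127.2, 127.2, 147.25, 180, 180, 180].

INTERFACE

Orientations are given as [roll, pitch, yaw] about the fixed x, y, z axes, in that order (R = Rz(yaw) Ry(pitch) Rx(roll)).
In Python, from rig import env, planner, eyes, order, read_clock, read_q, read_dq, read_effort, read_tool_pos, read_tcp_rot, read_ft_force, read_torque, read_width, read_grip_force gives the robot as it stands. Calls block until the motion is done:
- env.movep(position, orientation): joint-space move of the TCP to a pose.
- env.move_straight(position, velocity=0.15, ori=None, stop_force=None): straight line of the TCP; ori=None keeps the orientation; velocity is the mean speed in m/s. With stop_force (N) it stops when the force on the tool has changed by that much, and returns True; else False.
- env.move_j(angles): joint-space move.
- env.gripper_to(opening, newtons=None): finger opening in m; newtons is the grip in N (None keeps the last); returns when the fingers have stopped.
- env.sleep(seconds).
- planner.solve_ik(position, orientation): joint angles nearest the present ones, or None.
- eyes.read_camera(name): name is "side" or "top" or "wrist"; returns a dict with "image" (480x640x3 uint8, red, green, blue), "camera_matrix" (3x3 intrinsics, pixels), "distortion" ([k1, k2, p1, p2, k3] as OpenCV has them; the pictures are not rectified), "rvec" (rotation vector, rad) and "tvec" (3), from world to camera coordinates, as OpenCV has them; the wrist camera has in their place "tool_from_camera" (4x4, takes a point from camera to tool coordinates, whose origin is the TCP and whose axes are the flange's). Camera axes: x right, y down, z forward; pixel columns grow to the right and rows downward; lengths in m; the calibration is good to about 2 mm. A picture is of the moment at which its call begins: read the wrist's pose just before it. There is no depth.
A pose or a line that the arm cannot do raises env.PlanningError and nothing moves.
- order.finish_job(): hands the job in; it is judged then, once.
Readings, each from a call of its own:
- read_clock(): time.
- read_q(): joint angles.
- read_dq(): joint speeds.
- read_effort(): joint torques, N m.
- read_tool_pos(): TCP position.
- read_tcp_rot(): TCP orientation.
- read_ft_force(): force on the tool from outside, world axes, zero at the start.
- read_torque(): the same for the moment, N m.
- read_width(): finger opening in m.
- read_grip_force(): force on a finger pad.
Only numpy, scipy, OpenCV 4.12 (cv2) and the standard library are available. Lean on these libraries where they do the work, as an engineer would, in place of code of your own. Each camera call takes 0.05 s, during which the arm holds its last target. There are 200 camera calls.

## Working session

There is one attempt and no reset: what is moved stays moved. The work goes in short steps, each a Python script; the robot and the scene stay as the last script left them, time stands still between calls to the robot, and variables do not carry over. Pictures are saved under pics/ and viewed, at most 10 in all, crops included, and the job is handed in when it is done.

```bash
mkdir -p pics; ls; cat > h.py <<'E'
from rig import env, planner, eyes, order, read_clock, read_q, read_tool_pos, read_tcp_rot, read_ft_force, read_width, read_grip_force
import numpy as np, cv2
def ray(c,uv):
    p=cv2.undistortPoints(np.array([[uv]],float),c["camera_matrix"],np.array(c["distortion"],float))[0,0]
    R=cv2.Rodrigues(np.array(c["rvec"],float))[0]; t=np.array(c["tvec"],float).ravel()
    return -R.T@t, R.T@np.array([p[0],p[1],1])
def plane(c,uv,z):
    o,d=ray(c,uv); return o+d*(z-o[2])/d[2]
def proj(c,P):
    return cv2.projectPoints(np.array(P,float).reshape(-1,1,3),np.array(c["rvec"],float),np.array(c["tvec"],float),c["camera_matrix"],np.array(c["distortion"],float))[0][:,0]
E
python3 - <<'E'
from h import *
import pickle
for n in("top","side"):
    c=eyes.read_camera(n); cv2.imwrite(f"pics/{n}.png",c["image"][...,::-1]); pickle.dump(c,open(n+".pkl","wb"))
    print(n,ray(c,(320,240)))
print(read_clock(),read_tcp_rot())
E
```

```text
pics
top (array([0.36045187, 0.26355161, 0.94913252]), array([ 0.18714206, -0.01923396, -0.98227463]))
side (array([ 0.57086914, -0.48477814,  0.53696868]), array([-0.06581557,  0.87685743, -0.47630807]))
0.1 [-1.79939334e+02 -2.99886689e-03  1.56349104e+02]
```

View pics/top.png

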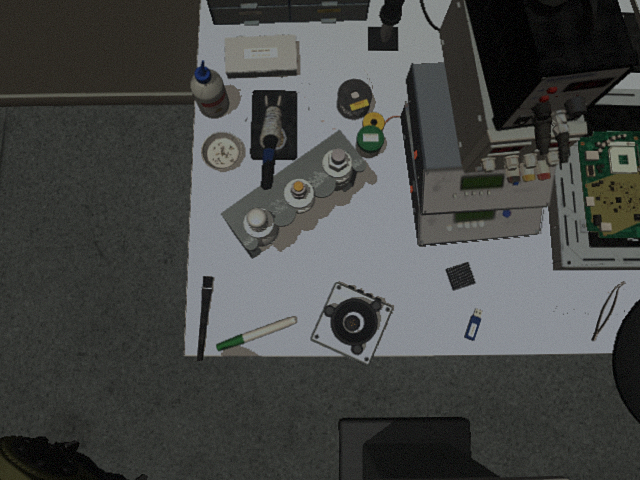

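View pics/side.png

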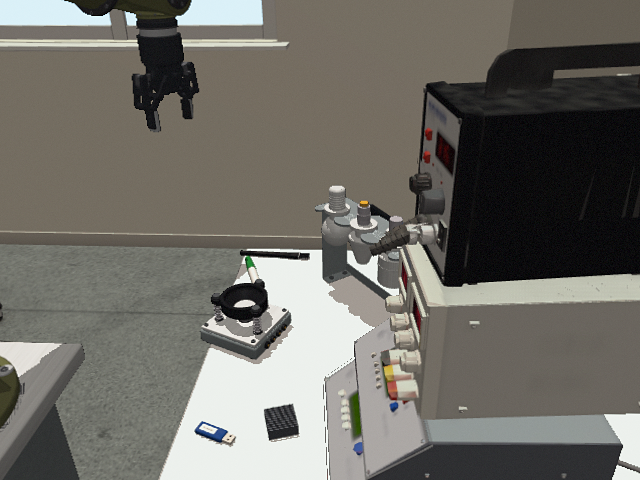

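Top view: cradle at about (353,322). Rack heads are at (257,220), (299,190) and (340,160). The grooved round head is the left one, which the side view shows at (337,195). I'll zoom in on both.

```bash
python3 - <<'E'
from h import *
import pickle
c=pickle.load(open("top.pkl","rb"));s=pickle.load(open("side.pkl","rb"))
a=cv2.resize(c["image"][125:265,210:390],None,fx=4,fy=4,interpolation=3)
cv2.imwrite("pics/rackz.png",a[...,::-1])
b=cv2.resize(c["image"][275:370,300:405],None,fx=4,fy=4,interpolation=3)
b2=cv2.resize(s["image"][170:300,310:410],None,fx=3.8,fy=3.8,interpolation=3)
H=max(len(b),len(b2)); f=lambda i:np.pad(i,((0,H-len(i)),(0,0),(0,0)))
cv2.imwrite("pics/cz.png",np.hstack([f(b),f(b2)])[...,::-1])
for uv,z in [((257,216),.192),((299,187),.17),((339,156),.17),((353,322),.072),((320,240),0),((420,240),0),((320,340),0)]: print(uv,plane(c,uv,z))
print(c["image"].shape)
E
```

```text
(257, 216) [0.5379271  0.33460924 0.192     ]
(299, 187) [0.58537531 0.27789176 0.17      ]
(339, 156) [0.63168577 0.22070207 0.17      ]
(353, 322) [0.40001412 0.19619877 0.072     ]
(320, 240) [0.54127973 0.2449666  0.        ]
(420, 240) [0.54149667 0.07471506 0.        ]
(320, 340) [0.3738365  0.24532705 0.        ]
(480, 640, 3)
```

View pics/rackz.png

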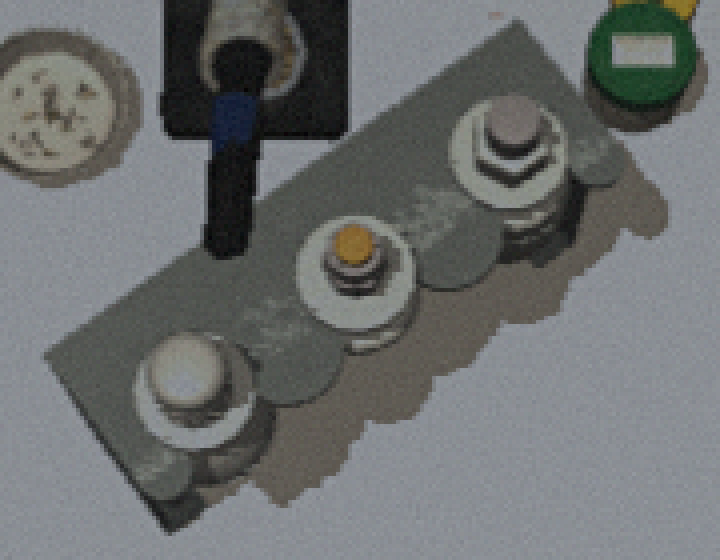

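View pics/cz.png

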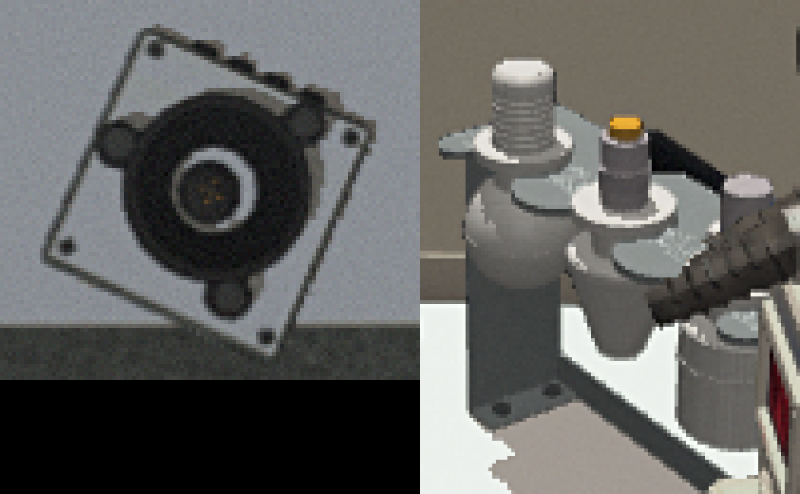

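The top crop shows the slots opening to the lower right and the round head's flange at crop (196,390). The ring is centred near pixel (354.5,322). The side crop confirms the grooved stub on a ball. Next I'll measure positions and rack direction.

```bash
python3 - <<'E'
from h import *
import pickle
c=pickle.load(open("top.pkl","rb"));s=pickle.load(open("side.pkl","rb"))
P=lambda x,y:(x/4+210,y/4+125)
F=[plane(c,P(*p),.156)[:2] for p in[(196,390),(357,276),(510,153)]]
print("flanges",F, np.linalg.norm(F[1]-F[0]),np.linalg.norm(F[2]-F[1]))
e=[plane(c,P(*p),.15)[:2] for p in[(45,357),(517,20)]]; d=e[1]-e[0]; print("back edge",e,np.linalg.norm(d),np.degrees(np.arctan2(*d[::-1])))
d=F[2]-F[0]; print("row ang",np.degrees(np.arctan2(*d[::-1])))
print("dome",plane(c,P(188,370),.190))
# triangulate stub from both views (side axis pixel, top z .19)
o,dd=ray(s,(337.4,188.5)); 
for x in(.52,.53,.54,.55): 
    pass
o2,d2=ray(c,P(188,370)); A=np.stack([dd,-d2],1); k=np.linalg.lstsq(A,o2-o,rcond=None)[0]; print("tri",o+k[0]*dd,o2+k[1]*d2)
g=cv2.cvtColor(c["image"],cv2.COLOR_RGB2GRAY)
print("ring",plane(c,(218.5/4+300,187/4+275),.072))
print("base",plane(c,(210.2/4+300,192/4+275),.03))
# side: ring dark contour
r=s["image"][270:330,195:285]; m=(r.max(2)<60).astype(np.uint8)
q=max(cv2.findContours(m,0,1)[0],key=cv2.contourArea); print("side ring bbox",cv2.boundingRect(q))
print("proj ring side",proj(s,[plane(c,(354.6,321.75),.072)]))
w=eyes.read_camera("wrist"); print(w["tool_from_camera"],w["camera_matrix"])
for yaw in (34,-146,124,-56): 
    for z in(.30,.177): print(yaw,z,planner.solve_ik([.535,.331,z],[180,0,yaw]))
E
```

```text
flanges [array([0.5368527 , 0.33495241]), array([0.57895639, 0.27773887]), array([0.62544895, 0.22222686])] 0.07103597261080025 0.07240953705369799
back edge [array([0.55033229, 0.39025358]), array([0.67933014, 0.21882703])] 0.2145402171931646 -53.038673880780955
row ang -51.83454696922559
dome [0.5362904  0.33475695 0.19      ]
tri [0.53917139 0.33534335 0.18766874] [0.53695613 0.33502653 0.1871259 ]
ring [0.40039176 0.19370711 0.072     ]
base [0.40031737 0.19371358 0.03      ]
side ring bbox (16, 11, 57, 42)
proj ring side [[242.52642728 294.22154109]]
[[-7.18640515e-04 -9.49989607e-01 -3.12280692e-01  7.99760279e-02]
 [ 9.99999731e-01 -6.37081132e-04 -3.63198462e-04 -2.14107949e-04]
 [ 1.46086627e-04 -3.12280869e-01  9.49989809e-01 -1.22586183e-01]
 [ 0.00000000e+00  0.00000000e+00  0.00000000e+00  1.00000000e+00]] [[339.74696343   0.         313.78346652]
 [  0.         339.74696343 241.89730655]
 [  0.           0.           1.        ]]
34 0.3 [ 2.84095540e+01  2.58980700e+01  6.87072842e+01 -2.54444375e-14
  8.53946458e+01  8.44095540e+01]
34 0.177 [ 2.84095540e+01  3.08237550e+01  7.78993303e+01 -2.54444375e-14
  7.12769147e+01  8.44095540e+01]
-146 0.3 [ 28.40955398  25.89807001  68.70728416   0.          85.39464584
 -95.59044602]
-146 0.177 [ 28.40955398  30.82375503  77.89933029   0.          71.27691468
 -95.59044602]
124 0.3 [28.40955398 25.89807001 68.70728416  0.         85.39464584 -5.59044602]
124 0.177 [28.40955398 30.82375503 77.89933029  0.         71.27691468 -5.59044602]
-56 0.3 None
-56 0.177 None
```

```bash
python3 - <<'E'
from h import *
import pickle
c=pickle.load(open("top.pkl","rb"));s=pickle.load(open("side.pkl","rb"))
for z in(.08,.12,.16,.2,.24): 
    p=plane(c,(267,187),z); print(z,p[:2],proj(s,[p]))
env.gripper_to(.055,40)
env.movep([.537,.335,.30],[180,0,127.5])
T=np.eye(4);T[:3,3]=read_tool_pos();r=read_tcp_rot();print(r,T[:3,3])
w=eyes.read_camera("wrist"); w["T"]=T;w["rpy"]=r; pickle.dump(w,open("w1.pkl","wb"))
from scipy.spatial.transform import Rotation as Ro
T[:3,:3]=Ro.from_euler("xyz",r,degrees=True).as_matrix()
M=np.linalg.inv(T@w["tool_from_camera"]); w["rvec"]=cv2.Rodrigues(M[:3,:3])[0]; w["tvec"]=M[:3,3]
im=w["image"].copy()
for z,R in((.156,.022),(.188,.012)):
    a=np.linspace(0,6.283,60); pts=proj(w,np.c_[.537+R*np.cos(a),.335+R*np.sin(a),0*a+z])
    for u in pts: cv2.circle(im,(int(u[0]),int(u[1])),1,(255,0,0),-1)
cv2.imwrite("pics/w1.png",im[...,::-1]); pickle.dump(w,open("w1.pkl","wb")); print(read_clock())
E
```

```text
0.08 [0.6113115  0.33019365] [[379.53987458 248.48910093]]
0.12 [0.59976622 0.32712659] [[373.51607087 228.34640805]]
0.16 [0.58822093 0.32405953] [[367.21788577 207.26063584]]
0.2 [0.57667564 0.32099247] [[360.62354992 185.15525635]]
0.24 [0.56513035 0.31792541] [[353.7086817  161.94444817]]
[-1.79989992e+02 -1.28046516e-02  1.27598399e+02] [0.53620256 0.33590828 0.29991485]
1.9667
```

View pics/w1.png

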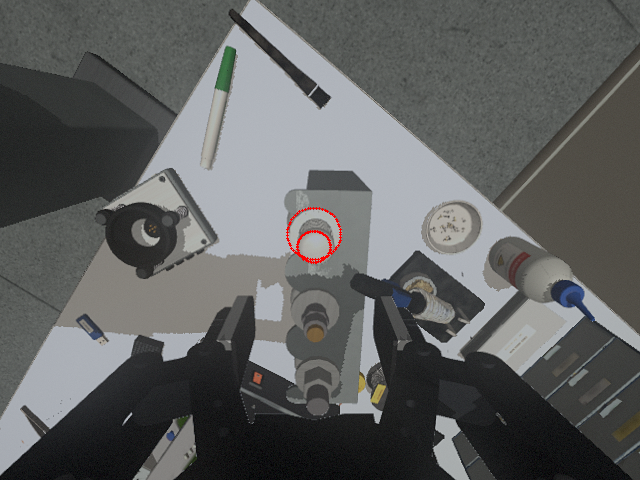

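The projected flange and stub circles land on the round head at (314,235), and the rack edges line up with the tool yaw. The iron tip is clear at z≈0.16. Grasping now.

```bash
python3 - <<'E'
from h import *
O=[180,0,127.5]
print(env.move_straight([.537,.335,.178],.12,ori=O,stop_force=8))
print(read_tool_pos(),read_ft_force())
env.gripper_to(0.0,60)
print(read_width(),read_grip_force(),read_tool_pos(),read_ft_force())
env.move_straight(np.array([.537,.335,.1825]),.03,ori=O)
print(read_tool_pos(),read_ft_force(),read_clock())
w=eyes.read_camera("side"); cv2.imwrite("pics/s2.png",cv2.resize(w["image"][150:310,280:440],None,fx=3,fy=3)[...,::-1])
E
```

```text
False
[0.53726356 0.33517115 0.17889439] [ 0.37317578  0.66991283 -0.28488934]
0.02649379435165118 58.79654109477997 [0.53719483 0.33511676 0.17877159] [-0.84294476 -0.34437421  6.61687765]
[0.53690616 0.33497648 0.18233962] [ 0.05114759 -0.97995719 -2.29961975] 3.8
```

View pics/s2.png

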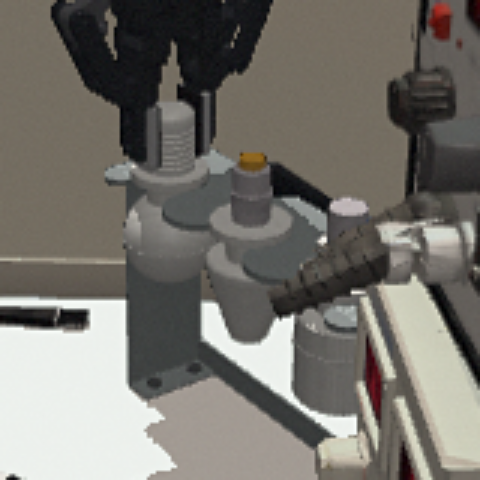

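The stub is held between the pads and the wrist carries its 2.2 N weight, so the head is free of the plate. Drawing it out.

```bash
python3 - <<'E'
from h import *
O=[180,0,127.5]
p=np.array([.537,.335,.1825]); a=np.radians(37.5); x=np.array([np.cos(a),np.sin(a),0])
print(env.move_straight(p-.095*x,.07,ori=O,stop_force=10)); print(read_tool_pos(),read_ft_force(),read_width(),read_grip_force())
env.sleep(.2)
env.move_straight([.4004,.1937,.185],.12,ori=O)
print(read_tool_pos(),read_ft_force(),read_clock())
s=eyes.read_camera("side"); t=eyes.read_camera("top")
a=s["image"][150:370,170:400]; b=t["image"][130:380,200:420]
a=cv2.resize(a,(400,383)); b=cv2.resize(b,(337,383)); cv2.imwrite("pics/s3.png",np.hstack([a,b])[...,::-1])
E
```

```text
False
[0.4617931  0.27729111 0.18242392] [-1.00262167 -0.38337062 -2.25589984] 0.02648439821887949 59.04252827167511
[0.40072554 0.19401235 0.18506766] [ 0.29635889  0.72228574 -1.21240636] 6.575
```

View pics/s3.png

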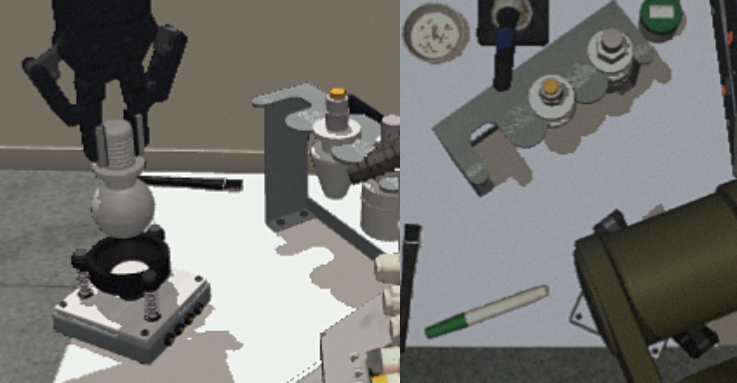

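The head hangs upright over the ring and the other two heads are still in place. Lowering, then pressing.

```bash
python3 - <<'E'
from h import *
O=[180,0,127.5]; X=[.4004,.1937]
env.gripper_to(0,90)
env.move_straight(X+[.145],.06,ori=O,stop_force=8)
env.sleep(.2); print(read_tool_pos(),read_ft_force())
for z in(.137,.132,.127,.123,.120,.118):
    r=env.move_straight(X+[z],.02,ori=O,stop_force=25); env.sleep(.1)
    f=read_ft_force(); print(z,r,read_tool_pos(),f)
    if r or f[2]>24: break
print(read_width(),read_grip_force(),read_clock())
s=eyes.read_camera("side"); cv2.imwrite("pics/s4.png",cv2.resize(s["image"][200:370,180:320],None,fx=3.5,fy=3.5)[:590,...,::-1])
E
```

```text
[0.40054461 0.1937712  0.14531839] [-0.25474221 -0.39157262 -2.07709143]
0.137 False [0.40078598 0.19380779 0.13739321] [ 0.10990477 -0.78564008  4.74208274]
0.132 False [0.40094378 0.19386154 0.13258573] [ 1.17393887 -0.40208736  7.22180434]
0.127 False [0.4009993  0.19388315 0.12772172] [ 0.54155235 -0.74515597  9.32108965]
0.123 False [0.40105428 0.19388581 0.12386334] [-0.17439167 -1.45965121 10.81096037]
0.12 True [0.40144899 0.19393081 0.12267001] [-4.17261199 -3.37822651 15.08454725]
0.025966300431470635 90.61496615409851 10.3167
```

View pics/s4.png

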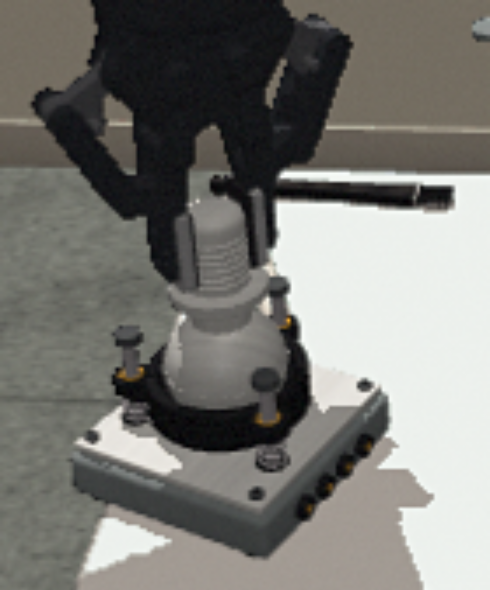

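The ring is down with the orange marks exposed on its pillars, and the head looks upright and centred. The force step shows the hard stop was reached. I'll check that it's steady, then hand in.

```bash
python3 - <<'E'
from h import *
p=read_tool_pos()
env.move_straight([.4008,.1938,p[2]-.0008],.02,ori=[180,0,127.5]); 
for i in range(3): env.sleep(.4); f=read_ft_force(); print(read_tool_pos(),read_tcp_rot(),f,read_width(),read_grip_force())
if 13<f[2]<60: print(order.finish_job())
E
```

```text
[0.40131638 0.19391615 0.12274754] [1.79920001e+02 3.26754900e-02 1.27502079e+02] [-2.12151655 -1.66496799 12.81084104] 0.02600107750379816 90.39628028869629
[0.40128364 0.19392634 0.12273832] [1.79921955e+02 3.03739825e-02 1.27500260e+02] [-3.00633808 -1.01665068 12.94395253] 0.026045753909043456 90.39826154708862
[0.40123464 0.19392095 0.12269485] [1.79930220e+02 2.89318178e-02 1.27505659e+02] [-1.63238907 -1.61001782 11.93994807] 0.02538513708887841 90.39768934249878
```

```bash
python3 - <<'E'
from h import *
print(env.move_straight([.4004,.1937,.1205],.01,ori=[180,0,127.5],stop_force=30))
for i in range(3): env.sleep(.4); f=read_ft_force(); print(read_tool_pos(),f,read_grip_force(),read_clock())
if 14<f[2]<60: print(order.finish_job())
E
```

```text
False
[0.40139896 0.19395931 0.12242457] [-5.22288843 -3.25794177 26.46882764] 92.55935668945312 12.5083
[0.40138039 0.19396141 0.12241344] [-5.08276416 -3.99141793 26.96807812] 92.55671381950378 12.9083
[0.40139045 0.19396462 0.12242605] [-4.94768729 -3.51997853 26.32930293] 92.55574822425842 13.3083
the job is handed in; nothing more can be done
None
```

I handed the job in at 13.3 s with the round head in the cradle ring, still gripped at about 92 N and pressed down at about 26 N, where the force rise points to the hard stop. I couldn't read the ring and pin travel directly, and the judge's result wasn't shown. The other two heads were still hanging in the last view of the rack.

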